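Feed a vial rack past the sprung gate of a feed chute

ROBOT

A 6-joint arm with a two-finger parallel gripper is mounted at the origin on a cart in front of the work surface, level with it; the furniture and walls round the work are solid. World frame = base frame: x ahead of the robot, y to its left, z up, the work surface at z = 0. Lengths are in m, angles in rad, forces in N, time in s.
With the tool pointing down it reaches from about 0.425 to 1.125 m from the base axis. Payload 14.9 kg.
Tool frame: the origin (TCP) lies midway between the tips of the shut fingers; the grasp point (between the pads) lies 19 mm behind it (ctrl.pinch_z is the distance from the TCP to the grasp point, in m); z points along the fingers, x is the direction in which the jaws open and shut, and the axes are right-handed (so a half turn about z gives the same grasp; the last joint's range is limited). The gripper opens to 91 mm and grips with 3 to 60 N. Pads are 32 mm wide; open, the fingers measure 118 mm over their backs; the gripper's body (76 mm by 178 mm) begins 60 mm behind the grasp point.
Start: joints at [-1.288, 0.379, 1.734, -0, 1.028, -0.033], TCP at [0.217, -0.665, 0.214] pointing down, gripper open.
Joint ranges: [-2.77, 2.77], [-0.74, 2.19], [0, 2.66], [-1.06, 4.2], [0.31, 2.87], [-3.08, 3.08]. Speed limits (rad/s): [1.89, 1.89, 2.39, 3.14, 3.14, 3.14].

INTERFACE

Orientations are given as a unit quaternion [x, y, z, w].
In Python, from bench import readout, read_camera, order, ctrl gives the robot as it stands.
- The arm moves only by the shell command python3 -m handwheel 'ROWS' [OPENING]. ROWS is text: rows parted by semicolons, each of 4 numbers parted by spaces: the shift along the tool's x, y, z in cm, then the turn about the tool's z in units of 6 degrees (1.0 is 6 degrees). A call has exactly 5 rows; each row shifts and turns the pose as measured when the row begins, along the tool's axes as they then stand; what a row does not reach is not made up. A row lasts 1/10 s, in which the tool goes at most 50 mm and 8.59 degrees, less where a joint would pass 70% of its speed; a pose out of reach is approached as far as the arm can. A call with a gripper value outside its range is refused whole. OPENING is the opening, from -1 (shut) to 1 (fully open), set as the call begins (- or left out, the last holds). The fingers move at their own pace and stop on an object; the grip force is fixed at half the most. Time passes only in rows, so rows that do not move let the fingers close, or fill a call up. It gives the time, the measured TCP pose, the force and the opening at its end, in the units of the state.
- readout.sense(): the state, without advancing time (a new reading comes with each control period).
- read_camera(name): name is "scene" or "top" or "wrist"; returns a dict with "pixels" (400x640x3 uint8, blue, green, red), "range_z" (400x640 float32, m along the optical axis (not along the pixel's ray), 0 where there is no reading), "vfov" (degrees; the focal length in pixels is half the picture's height over the tangent of half this angle, whatever the lens; pixels are square), "cx", "cy" (the principal point, pixels), "origin" and "attitude" of the camera in the world. Camera axes: x right, y down, z forward; pixel columns grow to the right and rows downward; lengths in m; the calibration is good to about 2 mm. A picture is of the moment at which its call begins.
- order.finish_job(): hands the job in, once; it reports no verdict.
The state is a dict: "time": time; "joint_positions": joint angles; "qd": joint speeds; "effort": joint torques, N m; "tcp_pos": TCP position; "tcp_rot": TCP orientation; "contact_force": force on the tool from outside, world axes, zero at the start; "ft_torque": the same for the moment, N m; "opening": opening from 0.0 (shut) to 1.0 (fully open).
Only numpy, scipy, OpenCV 4.12 (cv2) and the standard library are available. Lean on these libraries where they do the work, as an engineer would, in place of code of your own. Each camera call takes 0.05 s, during which the arm holds its last target.

TASK

Using fingertips only, press the yellow bar beside the feed chute down with one fingertip so that the orange gate sinks below the chute floor, and keep it pressed while the other fingertip pushes the blue vial rack along the chute over the gate until it is fully home against the end stop. Then let the bar come up, so that the gate stands closed behind the rack, and move clear. Only push the rack: do not lift or tip it, and leave the other things where they stand.

Things in the scene. Friction and masses are not known exactly. Their poses are not given: they have to be found in the camera images.
- chute: Fixed feed chute, 490 mm long. Origin: on the worktop under the gate line, mid-width. Its -y axis is the travel direction (to the end stop, roughly to the robot's right), its -x side (nearest the robot) carries the yellow bar, z up. White floor level, 34 mm above the worktop, 77 mm wide between 5 mm walls rising 14 mm above it. Mouth at y = +275 mm, end stop face at y = -208 mm (20 mm high).
- gate_line (a point): Point on the chute floor (34 mm above the worktop), mid-width, where the gate blade comes up through a 14 mm slot across the floor. Axes as the chute.
- rack_home (a point): Where rack_centre lies when the rack is fully home against the end stop; on the chute's centre line, 54 mm above the worktop, 113 mm past the gate line.
- gate (a joint): Hinge of the gate (yellow bar and orange blade in one), on a level pin across the chute at its y = -200 mm, z = 30 mm. 0: sprung up, blade 14 mm above the floor, blocks the rack, which cannot push it away. Grows as the bar is pressed: 0.07 rad blade flush with the floor, 0.09 bar level, blade 4 mm under, 0.11 hard stop. Springs back. 1 to 3 N at the far end, 3 to 6 N beside the gate.
- bar_end (a point): Top of the free, upstream end of the yellow bar, mid-width. The bar is 28 mm wide (chute x = -54 to -82 mm) and runs outside the wall from the hinge to y = +300 mm. Unpressed it slopes up from the hinge, this end 45 mm higher than when level. On the gate's frame, so it moves with the bar.
- bar_mid (a point): Top of the yellow bar beside the gate line, mid-width. When the bar is level (joint 0.09) its whole top is 41 mm above the worktop, 7 mm above the chute floor: a fingertip travelling level at that height anywhere on the bar holds the gate open, and the other fingertip, at the same height inside the chute, meets the rack's end.
- rack_centre (a point): Centre of the loose blue vial rack, 20 mm above its underside. About 0.18 kg, 190 mm long (its y axis, along the chute), 72 mm wide (x), 39 mm high over the vials, which are fixed in it. It stands on the chute floor upstream of the gate. Flat ends at y = +95 and -95 mm: base plate 6 mm high and 72 mm wide, end wall up to 22 mm high over the middle 60 mm.
- headspace_vial: Bystander: clear vial with white cap, 23 mm wide, 77 mm high, loose on the worktop beyond the chute. Origin under its centre.
- septa_jar: Bystander: small jar with green lid, 39 mm wide, 47 mm high, loose. Origin under its centre.
- ferrule_tin: Bystander: flat white round tin, 55 mm wide, 18 mm high, loose, on the robot's side of the chute. Origin under its centre.
- tall_beaker: Bystander: clear beaker, 57 mm wide, 72 mm high, loose. Origin under its centre.
- amber_bottle: Bystander: amber bottle with white cap, 48 mm wide, 102 mm high, loose. Origin under its centre.
- rack: The same blue rack: origin under its centre, on its underside; axes as rack_centre.

How it is judged:
By the outcome, as a careful person would: the job done as asked, in the order asked, and still so for the second after the job is handed in, with the robot touching nothing.
It also fails if it takes over 38 s, if anything falls off the work surface, if the arm or the gripper's body presses on something with over 40 N, if the wrist force passes 120 N, or if a joint passes its speed limit or range.

## Working session

There is one attempt and no reset: what is moved stays moved. The work goes in short steps, Python scripts to look and compute and a shell command to move; the robot and the scene stay as the last step left them, time stands still between calls to the robot, and variables do not carry over. Pictures are saved under pics/ and viewed, and the job is handed in when it is done.

```bash
mkdir -p pics; cat > h.py <<'E'
import numpy as np, cv2
from bench import readout, read_camera, order, ctrl
from scipy.spatial.transform import Rotation as R
def cam(n):
    c=read_camera(n); c['f']=200/np.tan(np.radians(c['vfov'])/2)
    a=np.array(c['attitude'],float); c['R']=R.from_quat(a).as_matrix() if a.shape==(4,) else a.reshape(3,3)
    c['o']=np.array(c['origin'],float); return c
def ray(c,u,v): return c['R']@np.array([(u-c['cx'])/c['f'],(v-c['cy'])/c['f'],1.])
def plane(c,u,v,z):
    d=ray(c,u,v); return c['o']+d*(z-c['o'][2])/d[2]
def pts(c):
    v,u=np.mgrid[0:400,0:640]; d=np.stack([(u-c['cx'])/c['f'],(v-c['cy'])/c['f'],np.ones(u.shape)],-1)*c['range_z'][...,None]
    return d@c['R'].T+c['o']
def proj(c,p):
    q=c['R'].T@(np.array(p)-c['o']); return c['cx']+c['f']*q[0]/q[2], c['cy']+c['f']*q[1]/q[2]
E
python3 - <<'E'
from h import *
for n in ['scene','top']:
    c=cam(n); cv2.imwrite(f'pics/{n}0.png',c['pixels']); print(n,c['o'],c['attitude'],c['vfov'],c['cx'],c['cy'])
    np.savez(f'{n}0.npz',**{k:np.array(v) for k,v in c.items()})
print(readout.sense(), ctrl.pinch_z)
E
```

```text
scene [0.19134459 0.88178613 0.82543518] [-0.21572581  0.8823642  -0.40700155  0.09615373] 42.850454917930264 316.39533485512555 201.39583006825762
top [0.47306541 0.11241994 1.11925691] [ 0.7123447  -0.69981024  0.03917385 -0.03600084] 49.63364236482788 319.2997065150485 197.62277915301937
{'time': 0.1, 'joint_positions': array([-1.28821422e+00,  3.79283551e-01,  1.73501773e+00,  7.15373660e-05,
        1.02879206e+00, -3.32710080e-02]), 'qd': array([ 1.02806391e-03,  6.32274420e-04, -2.38889791e-04,  5.57642044e-05,
       -1.09546859e-03,  7.21536783e-04]), 'effort': array([-5.75135686e-01, -7.64368486e+01, -4.48555255e+01, -4.37584275e-02,
       -3.77032366e-01, -1.67119381e-02]), 'tcp_pos': array([ 0.21729894, -0.66477758,  0.21325843]), 'tcp_rot': array([ 8.09503439e-01, -5.87114656e-01, -5.73628511e-04, -4.84671668e-04]), 'contact_force': array([-0.26797932,  0.98567438, -0.14047764]), 'ft_torque': array([ 1.16288048e-01, -6.66186586e-02,  6.47640550e-05]), 'opening': 0.9988985921881293} 0.0188
```

View pics/scene0.png

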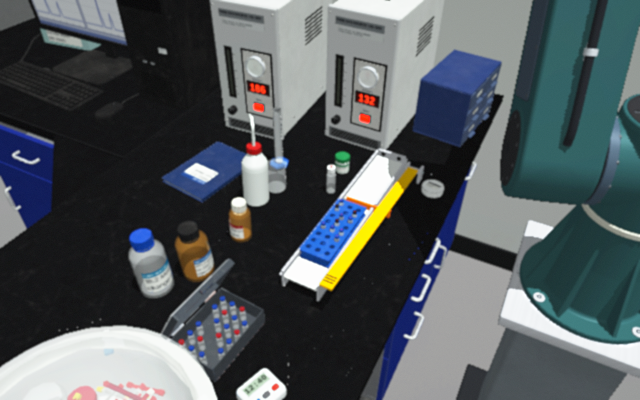

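View pics/top0.png

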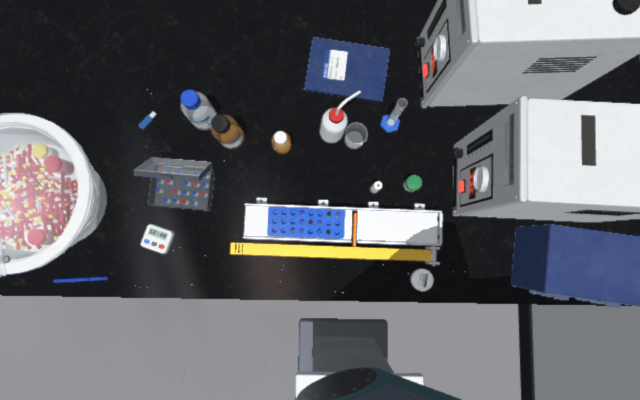

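```bash
python3 - <<'E'
from h import *
for n in ['top','scene']:
    c=dict(np.load(f'{n}0.npz')); P=pts(c); hsv=cv2.cvtColor(c['pixels'],cv2.COLOR_BGR2HSV)
    near=(P[...,0]>.2)&(P[...,0]<.75)&(abs(P[...,1])<.6)&(P[...,2]>.02)&(P[...,2]<.12)&(c['range_z']>0)
    for nm,lo,hi in [('yellow',(20,150,120),(32,255,255)),('orange',(5,150,120),(17,255,255)),('blue',(100,130,100),(120,255,255)),('white',(0,0,190),(180,40,255))]:
        m=cv2.inRange(hsv,np.array(lo),np.array(hi)); 
        if n=='top': m[:190]=0; m[:,:225]=0; m[:,450:]=0
        m=(m>0)&near
        k,l,s,_=cv2.connectedComponentsWithStats(m.astype(np.uint8))
        if k<2: continue
        i=1+np.argmax(s[1:,4]); q=P[l==i]; vu=np.argwhere(l==i)
        r=cv2.minAreaRect(vu[:,::-1].astype(np.float32))
        rw=cv2.minAreaRect((q[:,:2]*1000).astype(np.float32))
        print(n,nm,s[i],'px',np.round(cv2.boxPoints(r)).tolist(),'world',np.round(cv2.boxPoints(rw)).tolist(),'z',np.round(np.percentile(q[:,2],[2,25,50,75,98])*1000))
        c0=q.mean(0);w=np.linalg.svd(q-c0,full_matrices=False)[2][0]; print('   mean',c0.round(4),'dir',w.round(4))
c=dict(np.load('top0.npz')); cv2.imwrite('pics/topcrop.png',cv2.resize(c['pixels'][190:300,220:460],None,fx=3.3,fy=3.3,interpolation=cv2.INTER_CUBIC))
E
```

```text
top yellow [ 261  244  169   17 1573] px [[261.0, 255.0], [261.0, 243.0], [429.0, 249.0], [429.0, 261.0]] world [[437.0, -165.0], [465.0, -166.0], [473.0, 246.0], [445.0, 246.0]] z [42. 51. 59. 66. 75.]
   mean [0.4546 0.0091 0.0586] dir [-0.0297 -0.9955 -0.0905]
top orange [353 213   4  34 102] px [[353.0, 213.0], [356.0, 213.0], [356.0, 246.0], [353.0, 246.0]] world [[469.0, 18.0], [551.0, 17.0], [551.0, 23.0], [469.0, 25.0]] z [34. 42. 47. 49. 51.]
   mean [0.5106 0.0211 0.0453] dir [-0.9989  0.004   0.0458]
top blue [ 268  207   77   32 2108] px [[267.0, 235.0], [269.0, 206.0], [344.0, 210.0], [343.0, 238.0]] world [[487.0, 49.0], [558.0, 47.0], [563.0, 233.0], [492.0, 234.0]] z [38. 57. 59. 61. 73.]
   mean [0.525  0.1417 0.0576] dir [-0.0267 -0.9996  0.0133]
top white [ 243  204  200   40 3711] px [[243.0, 238.0], [244.0, 203.0], [442.0, 210.0], [441.0, 245.0]] world [[475.0, -195.0], [561.0, -196.0], [571.0, 294.0], [484.0, 296.0]] z [31. 34. 35. 37. 52.]
   mean [0.5252 0.0194 0.0372] dir [-0.0066  1.      0.0045]
scene yellow [ 320  168   97  123 1819] px [[319.0, 284.0], [4
[... 285 characters left out ...]
4.0], [231.0, 235.0]] world [[696.0, 217.0], [711.0, 198.0], [744.0, 222.0], [729.0, 242.0]] z [23. 53. 65. 71. 77.]
   mean [0.7156 0.2218 0.06  ] dir [0.4227 0.1805 0.8881]
scene blue [ 300  199   66   68 2114] px [[296.0, 252.0], [340.0, 190.0], [368.0, 210.0], [324.0, 272.0]] world [[486.0, 46.0], [566.0, 44.0], [571.0, 238.0], [491.0, 240.0]] z [37. 55. 57. 59. 71.]
   mean [0.5229 0.158  0.0551] dir [-0.0261 -0.9994  0.0213]
scene white [ 339  149   55   56 1524] px [[339.0, 197.0], [380.0, 144.0], [407.0, 165.0], [365.0, 218.0]] world [[471.0, -235.0], [560.0, -237.0], [567.0, 30.0], [477.0, 32.0]] z [29. 32. 33. 35. 49.]
   mean [ 0.5276 -0.0783  0.0352] dir [-0.0933  0.9956  0.0014]
```

View pics/topcrop.png

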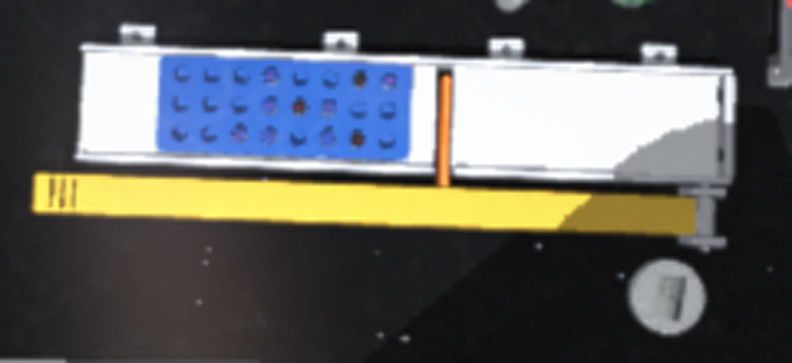

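```bash
python3 - <<'E'
from h import *
c=dict(np.load('top0.npz')); P=pts(c); r=c['range_z']>0
for y0 in np.arange(-.8,.4,.1):
    m=r&(P[...,1]>y0)&(P[...,1]<y0+.1)&(P[...,2]>.11)&(P[...,0]>.2)
    q=P[m]; print(round(y0,1), len(q), [ (round(x,2),round(q[(abs(q[:,0]-x)<.025)][:,2].max(),2)) for x in np.arange(.225,.9,.05) if (abs(q[:,0]-x)<.025).sum()>3])
s=readout.sense(); Rm=R.from_quat(s['tcp_rot']).as_matrix(); print(Rm.round(3))
E
```

```text
-0.8 0 []
-0.7 1 []
-0.6 3357 [(np.float64(0.33), np.float64(0.13)), (np.float64(0.38), np.float64(0.17)), (np.float64(0.43), np.float64(0.17)), (np.float64(0.48), np.float64(0.18)), (np.float64(0.53), np.float64(0.29)), (np.float64(0.88), np.float64(0.32))]
-0.5 10075 [(np.float64(0.38), np.float64(0.17)), (np.float64(0.43), np.float64(0.17)), (np.float64(0.48), np.float64(0.18)), (np.float64(0.53), np.float64(0.39)), (np.float64(0.58), np.float64(0.39)), (np.float64(0.63), np.float64(0.39)), (np.float64(0.68), np.float64(0.39)), (np.float64(0.73), np.float64(0.39)), (np.float64(0.83), np.float64(0.38)), (np.float64(0.88), np.float64(0.4))]
-0.4 12488 [(np.float64(0.38), np.float64(0.17)), (np.float64(0.43), np.float64(0.18)), (np.float64(0.48), np.float64(0.17)), (np.float64(0.53), np.float64(0.39)), (np.float64(0.58), np.float64(0.39)), (np.float64(0.63), np.float64(0.39)), (np.float64(0.68), np.float64(0.39)), (np.float64(0.73), np.float64(0.39)), (np.float64(0.83), np.float64(0.39)), (np.float64(0.88), np.float64(0.39))]
-0.3 14116 [(np.float64(0.58), np.float64(0.39)), (np.floa
[... 345 characters left out ...]
64(0.51)), (np.float64(0.78), np.float64(0.17)), (np.float64(0.83), np.float64(0.17))]
-0.0 2376 [(np.float64(0.22), np.float64(0.45)), (np.float64(0.73), np.float64(0.13)), (np.float64(0.78), np.float64(0.23)), (np.float64(0.83), np.float64(0.21))]
0.1 396 [(np.float64(0.22), np.float64(0.37)), (np.float64(0.78), np.float64(0.12))]
0.2 0 []
0.3 512 [(np.float64(0.63), np.float64(0.15)), (np.float64(0.73), np.float64(0.14)), (np.float64(0.78), np.float64(0.15)), (np.float64(0.83), np.float64(0.15))]
0.4 889 [(np.float64(0.63), np.float64(0.15)), (np.float64(0.78), np.float64(0.15)), (np.float64(0.83), np.float64(0.15))]
[[ 0.311 -0.951 -0.   ]
 [-0.951 -0.311  0.001]
 [-0.001 -0.    -1.   ]]
```

```bash
python3 -m handwheel '-4 -2.9 -0.7 0; -4 -2.9 -0.7 0; -4 -2.9 -0.7 0; -4 -2.9 -0.7 0; -4 -2.9 -0.7 0' 0.2
```

```text
time: 0.6
tcp_pos: [0.2915, -0.4294, 0.2456]
tcp_rot: [0.808, -0.589, -0.002, -0.001]
contact_force: [2.2, -3.0, -0.2]
opening: 0.614
```

```bash
python3 -m handwheel '-3.5 -3.2 0 0; -3.5 -3.2 0 0; -3.5 -3.2 0 0; -3.5 -3.2 0 0; -3.5 -3.2 0 0';  python3 -m handwheel '-3 -1 0 -1.2; -3 -0.6 0 -1.2; -3 0 0 -1.2; -2.9 0.6 0 -1.2; -2.8 1 0 -1.2'; python3 - <<'E'
from h import *
s=readout.sense(); print(s['joint_positions'].round(3),R.from_quat(s['tcp_rot']).as_matrix().round(3))
E
```

```text
time: 1.1
tcp_pos: [0.3918, -0.2052, 0.2471]
tcp_rot: [0.807, -0.59, -0.0, -0.001]
contact_force: [0.2, -2.9, -0.2]
opening: 0.6
time: 1.6
tcp_pos: [0.3188, -0.0807, 0.2468]
tcp_rot: [0.954, -0.299, -0.0, -0.001]
contact_force: [-0.8, -1.4, -0.2]
opening: 0.599
[-0.321 -0.342  2.404  0.003  1.08   0.286] [[ 0.821 -0.571  0.001]
 [-0.571 -0.821  0.002]
 [-0.001 -0.002 -1.   ]]
```

```bash
python3 -m handwheel '2 -3.5 0 -1.2; 2 -3.5 0 -1.2; 3 -3.5 0 -1.2; 3 -3.5 0 -1; 3 -3.5 0 -0.8'; python3 - <<'E'
from h import *
s=readout.sense(); M=R.from_quat(s['tcp_rot']).as_matrix();print(s['joint_positions'].round(3),M.round(3))
d=np.array([.493,.268,.15])-s['tcp_pos']; print(M.T@d*100, np.degrees(np.arctan2(M[1,0],M[0,0])))
E
```

```text
time: 2.1
tcp_pos: [0.4995, 0.045, 0.2504]
tcp_rot: [1.0, -0.01, 0.005, 0.0]
contact_force: [0.6, -3.8, -0.2]
opening: 0.602
[ 4.400e-02  7.000e-03  2.111e+00 -1.000e-03  1.012e+00  6.400e-02] [[ 1.    -0.02   0.011]
 [-0.02  -1.    -0.   ]
 [ 0.011  0.    -1.   ]]
[ -1.20020463 -22.2862298   10.02055481] -1.1418674125143184
```

```bash
python3 -m handwheel '-0.2 -4.5 0.4 0; -0.2 -4.5 1 0; -0.2 -4.5 2.5 0; -0.2 -4.5 2.5 0; -0.2 -4.5 2 0'; python3 - <<'E'
from h import *
s=readout.sense(); M=R.from_quat(s['tcp_rot']).as_matrix();print(M.round(3))
d=np.array([.493,.268,.15])-s['tcp_pos']; print(M.T@d*100, np.degrees(np.arctan2(M[1,0],M[0,0])))
E
```

```text
time: 2.6
tcp_pos: [0.4996, 0.2725, 0.1693]
tcp_rot: [1.0, -0.009, 0.009, -0.001]
contact_force: [0.9, -2.8, 0.5]
opening: 0.6
[[ 1.    -0.018  0.017]
 [-0.018 -1.     0.001]
 [ 0.017 -0.001 -1.   ]]
[-0.68206964  0.46505167  1.92020376] -1.0275435336691663
```

```bash
python3 -m handwheel '-0.6 0.4 1.9 0; 0 0 0 0; 0 0 0 0; 0 0 0 0; 0 0 0 0'; python3 - <<'E'
from h import *
s=readout.sense(); M=R.from_quat(s['tcp_rot']).as_matrix();print(M.round(3),s['tcp_pos'])
for n in ['scene','top','wrist']:
    c=cam(n); np.savez(f'{n}1.npz',**{k:np.array(v) for k,v in c.items()})
    im=c['pixels']
    if n=='scene': 
        im=cv2.resize(im[100:320,220:470],None,fx=2.7,fy=2.7,interpolation=cv2.INTER_CUBIC)
    cv2.imwrite(f'pics/{n}1.png',im)
print(readout.sense()['tcp_pos'])
E
```

```text
time: 3.1
tcp_pos: [0.4931, 0.2722, 0.1487]
tcp_rot: [1.0, -0.007, 0.008, -0.0]
contact_force: [-0.5, -1.7, -0.4]
opening: 0.601
[[ 1.    -0.014  0.016]
 [-0.014 -1.     0.   ]
 [ 0.016 -0.001 -1.   ]] [0.49313928 0.2721811  0.1486816 ]
[0.49298353 0.27229123 0.1484662 ]
```

View pics/scene1.png

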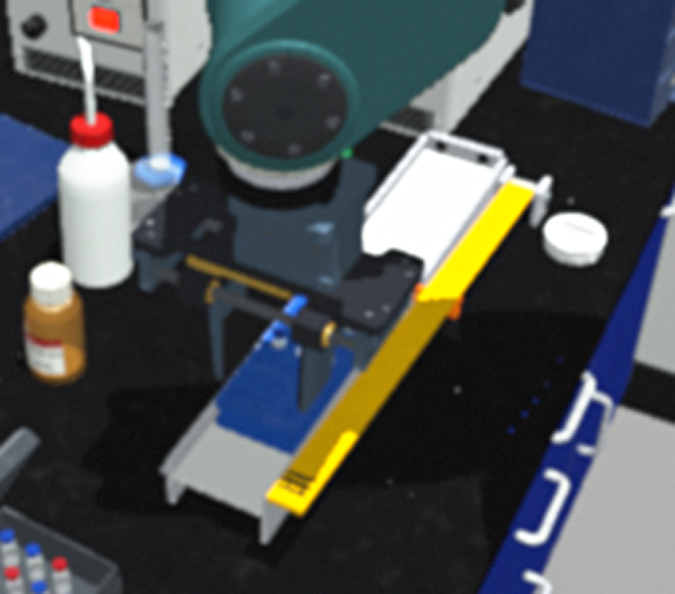

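View pics/wrist1.png

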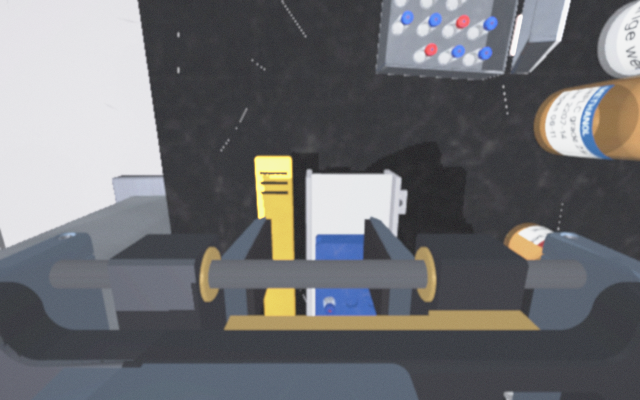

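View pics/top1.png

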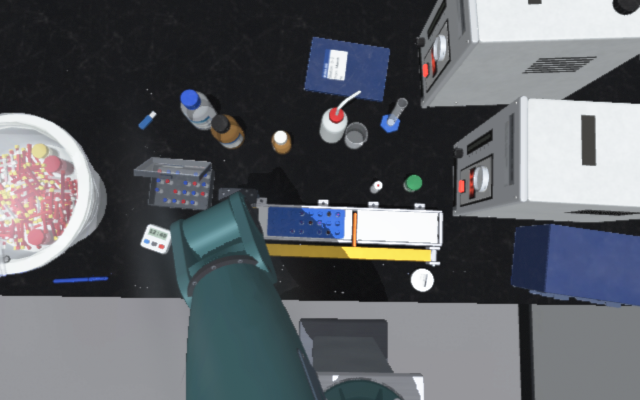

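```bash
python3 - <<'E'
from h import *
for n in ['scene','wrist']:
    c=dict(np.load(f'{n}1.npz')); P=pts(c); r=c['range_z']>0
    for lo,hi in [(.143,.152),(.152,.165),(.165,.18)]:
        m=r&(P[...,2]>lo)&(P[...,2]<hi)&(abs(P[...,0]-.493)<.09)&(abs(P[...,1]-.272)<.05)
        k,l,s,_=cv2.connectedComponentsWithStats(m.astype(np.uint8))
        for i in range(1,k):
            if s[i,4]>=3:
                q=P[l==i]; print(n,lo,s[i].tolist(),q.min(0).round(4),q.max(0).round(4))
E
```

```text
scene 0.143 [300, 231, 12, 10, 17] [0.5195 0.2596 0.1459] [0.5269 0.2905 0.1519]
scene 0.143 [330, 250, 4, 3, 6] [0.459  0.2886 0.1473] [0.4649 0.2911 0.1517]
scene 0.152 [299, 225, 13, 15, 63] [0.5188 0.2591 0.1521] [0.5292 0.2919 0.165 ]
scene 0.152 [330, 237, 13, 15, 49] [0.4549 0.2577 0.1522] [0.4652 0.2925 0.1644]
scene 0.165 [299, 220, 13, 15, 73] [0.5182 0.2598 0.1652] [0.5291 0.2922 0.1799]
scene 0.165 [330, 231, 14, 17, 66] [0.4531 0.2596 0.1654] [0.4648 0.2934 0.1799]
wrist 0.143 [260, 217, 12, 21, 43] [0.4588 0.2789 0.1484] [0.4648 0.2912 0.1519]
wrist 0.143 [364, 217, 10, 15, 29] [0.5195 0.2817 0.1493] [0.5246 0.2902 0.152 ]
wrist 0.143 [364, 234, 1, 4, 4] [0.5195 0.278  0.1509] [0.5196 0.2797 0.1518]
wrist 0.143 [271, 241, 2, 19, 22] [0.4641 0.2644 0.1482] [0.4645 0.2766 0.152 ]
wrist 0.143 [363, 243, 1, 3, 3] [0.5194 0.2721 0.1491] [0.5195 0.2732 0.1496]
wrist 0.143 [363, 247, 1, 13, 13] [0.5192 0.264  0.1493] [0.5195 0.2707 0.1518]
wrist 0.152 [250, 218, 22, 42, 256] [0.4552 0.2666 0.1522] [0.4648 0.2915 0.165 ]
wrist 0.152 [364, 218, 22, 42, 260] [0.5189 0.2657 0.152 ] [0.5285 0.2905 0.165 ]
wrist 0.165 [367, 225, 28, 35, 338] [0.5188 0.2706 0.165 ] [0.5297 0.2906 0.18  ]
wrist 0.165 [241, 226, 28, 34, 354] [0.4538 0.2718 0.165 ] [0.4645 0.2916 0.18  ]
wrist 0.165 [265, 289, 2, 7, 10] [0.4637 0.2577 0.1751] [0.4639 0.2604 0.1788]
wrist 0.165 [369, 289, 2, 7, 10] [0.5185 0.2561 0.1756] [0.5188 0.2599 0.1796]
```

```bash
python3 -m handwheel '0 0 2 0; 0 0 2 0; 0 0 2 0; 0 0 1.5 0; 0 0 1 0';python3 - <<'E'
from h import *
s=readout.sense(); print(s['tcp_pos'],s['contact_force'])
E
```

```text
time: 3.75
tcp_pos: [0.4978, 0.2726, 0.0646]
tcp_rot: [1.0, -0.008, 0.011, -0.002]
contact_force: [-0.7, -2.0, 0.6]
opening: 0.602
[0.49780587 0.27259741 0.06464001] [-0.74694428 -2.00419615  0.59507676]
```

```bash
python3 -m handwheel '-0.5 0 0.5 0; -0.1 0 1 0; 0 0 0.5 0; 0 0 0.2 0; 0 0 0 0';python3 - <<'E'
from h import *
s=readout.sense(); print(s['tcp_pos'],s['contact_force'],R.from_quat(s['tcp_rot']).as_matrix().round(3))
for n in ['scene','wrist']:
    c=cam(n); np.savez(f'{n}2.npz',**{k:np.array(v) for k,v in c.items()})
    im=c['pixels']
    if n=='scene': 
        im=cv2.resize(im[100:320,220:470],None,fx=2.7,fy=2.7,interpolation=cv2.INTER_CUBIC)
    cv2.imwrite(f'pics/{n}2.png',im)
    P=pts(c); hsv=cv2.cvtColor(c['pixels'],cv2.COLOR_BGR2HSV); m=(cv2.inRange(hsv,(20,150,90),(32,255,255))>0)&(c['range_z']>0)&(P[...,1]>.02)&(P[...,0]<.5)
    q=P[m]; 
    if len(q): print(n,len(q),np.polyfit(q[:,1],q[:,2],1), q[:,2].min(),q[:,2].max())
E
```

```text
time: 4.25
tcp_pos: [0.4924, 0.273, 0.0413]
tcp_rot: [1.0, -0.008, 0.012, -0.002]
contact_force: [-0.3, -3.3, 1.7]
opening: 0.601
[0.49244094 0.27301884 0.04125843] [-0.31966008 -3.26631056  1.6941697 ] [[ 1.    -0.016  0.023]
 [-0.017 -1.     0.004]
 [ 0.023 -0.005 -1.   ]]
scene 834 [0.017731   0.03743344] -0.004412614723856456 0.15978128805364167
wrist 642 [-0.06517267  0.05717683] -0.0011307841469964386 0.04240965615871381
```

View pics/scene2.png

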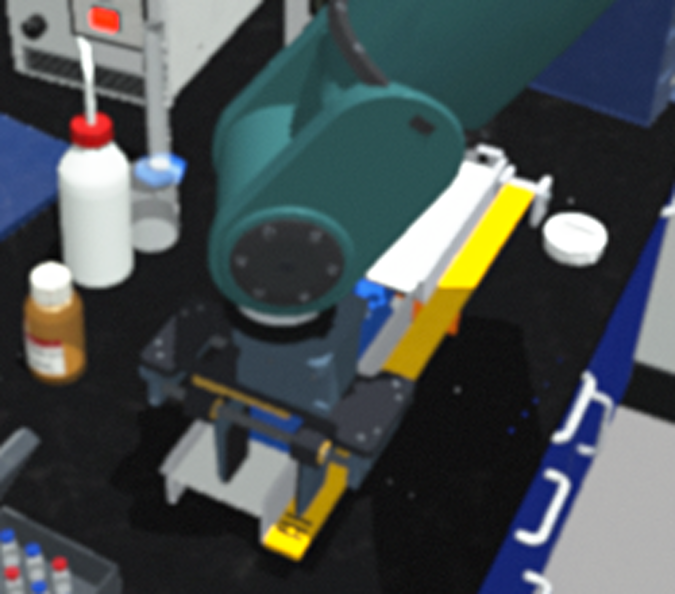

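View pics/wrist2.png

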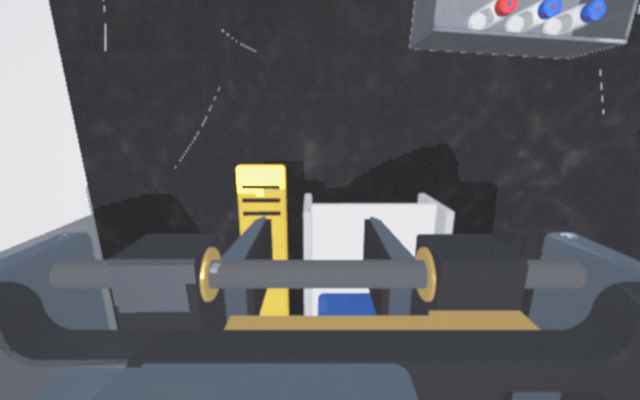

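```bash
python3 - <<'E'
from h import *
for n in ['scene','wrist']:
    c=dict(np.load(f'{n}2.npz')); P=pts(c); hsv=cv2.cvtColor(c['pixels'],cv2.COLOR_BGR2HSV)
    m=(cv2.inRange(hsv,(20,120,80),(32,255,255))>0)&(c['range_z']>0)&(P[...,2]>.025)&(P[...,2]<.09)&(P[...,0]>.44)&(P[...,0]<.48)
    for y in [-.1,-.05,0,.05,.1,.2,.25,.29,.31]:
        q=P[m&(abs(P[...,1]-y)<.02)]
        if len(q)>5: print(n,y,len(q),np.median(q,0).round(4))
E
```

```text
scene -0.1 95 [ 0.4522 -0.0997  0.0394]
scene -0.05 115 [ 0.4523 -0.0488  0.0394]
scene 0 127 [0.4522 0.0016 0.0393]
scene 0.05 146 [0.4529 0.0503 0.0394]
scene 0.1 161 [0.454  0.1008 0.0394]
scene 0.25 107 [0.4514 0.2532 0.0392]
scene 0.29 200 [0.4546 0.2941 0.0392]
scene 0.31 225 [0.4574 0.3087 0.039 ]
wrist 0.25 650 [0.4652 0.239  0.0405]
wrist 0.29 1735 [0.4641 0.2951 0.0405]
wrist 0.31 1262 [0.4611 0.2998 0.0404]
```

```bash
cat > st.py <<'E'
from h import *
s=readout.sense(); M=R.from_quat(s['tcp_rot']).as_matrix(); g=np.array([.522,.020]); p=s['tcp_pos']
a=-.0194; C=np.array([[np.cos(a),-np.sin(a)],[np.sin(a),np.cos(a)]]); l=C.T@(p[:2]-g)
print('chute xy mm',(l*1000).round(1),'z',(p[2]*1000).round(1),'F',s['contact_force'].round(1),'toolx',M[:,0].round(3),'toolz',M[:,2].round(3))
E
python3 -m handwheel '0 1 0 0; 0 1 0 0; 0 1 0 0; 0 1 0 0; 0 1 0 0';python3 st.py
```

```text
time: 4.85
tcp_pos: [0.4924, 0.22, 0.0424]
tcp_rot: [1.0, -0.008, 0.013, -0.003]
contact_force: [-0.3, -0.2, 1.1]
opening: 0.605
chute xy mm [-33.5 199.3] z 42.4 F [-0.3 -0.2  1.1] toolx [ 1.    -0.016  0.025] toolz [ 0.026  0.006 -1.   ]
```

```bash
python3 -m handwheel '0 1 0.2 0; 0 1 0.1 0; 0 1 0.05 0; 0 1 0.05 0; 0 1 0.05 0';python3 st.py
```

```text
time: 5.35
tcp_pos: [0.4921, 0.1653, 0.0376]
tcp_rot: [1.0, -0.008, 0.013, -0.003]
contact_force: [0.2, 0.6, 2.5]
opening: 0.606
chute xy mm [-32.7 144.7] z 37.6 F [0.2 0.6 2.5] toolx [ 1.    -0.017  0.027] toolz [ 0.027  0.006 -1.   ]
```

```bash
python3 -m handwheel '0 1 -0.2 0; 0 1 -0.05 0; 0 1 0 0; 0 1 0 0; 0 1 0 0';python3 st.py; python3 - <<'E'
from h import *
c=cam('top'); cv2.imwrite('pics/top3.png',cv2.resize(c['pixels'][190:300,220:460],None,fx=3.3,fy=3.3,interpolation=cv2.INTER_CUBIC))
c=cam('scene'); cv2.imwrite('pics/scene3.png',cv2.resize(c['pixels'][100:320,220:470],None,fx=2.7,fy=2.7,interpolation=cv2.INTER_CUBIC))
E
```

```text
time: 5.85
tcp_pos: [0.4907, 0.1107, 0.0398]
tcp_rot: [1.0, -0.008, 0.013, -0.003]
contact_force: [-0.4, 1.2, 2.5]
opening: 0.601
chute xy mm [-33.1  90.1] z 39.8 F [-0.4  1.2  2.5] toolx [ 1.    -0.017  0.026] toolz [ 0.026  0.006 -1.   ]
```

View pics/top3.png

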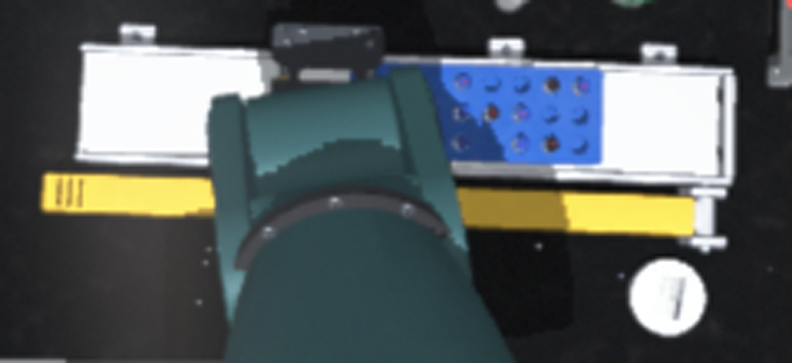

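View pics/scene3.png

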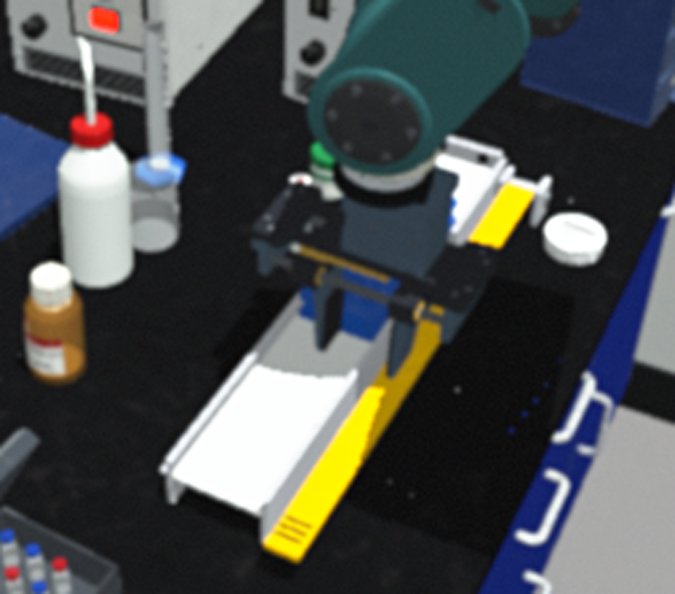

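```bash
python3 -m handwheel '0 1 0 0; 0 1 0 0; 0 1 0 0; 0 1 0 0; 0 1 0 0';python3 st.py
```

```text
time: 6.45
tcp_pos: [0.49, 0.0575, 0.0396]
tcp_rot: [1.0, -0.008, 0.013, -0.003]
contact_force: [0.4, 1.3, 4.3]
opening: 0.601
chute xy mm [-32.7  36.9] z 39.6 F [0.4 1.3 4.3] toolx [ 1.    -0.017  0.026] toolz [ 0.026  0.006 -1.   ]
```

```bash
python3 -m handwheel '0 0.6 0.05 0; 0 0.5 0.05 0; 0 0.5 0 0; 0 0.5 0 0; 0 0.5 0 0';python3 st.py
```

```text
time: 6.95
tcp_pos: [0.4896, 0.0286, 0.0384]
tcp_rot: [1.0, -0.009, 0.013, -0.003]
contact_force: [0.3, 1.5, 4.6]
opening: 0.605
chute xy mm [-32.6   8. ] z 38.4 F [0.3 1.5 4.6] toolx [ 1.    -0.018  0.026] toolz [ 0.026  0.006 -1.   ]
```

```bash
python3 -m handwheel '0 0.3 -0.1 0; 0 0.3 0 0; 0 0.2 0 0; 0 0.2 0 0; 0 0.1 0 0';python3 st.py
```

```text
time: 7.45
tcp_pos: [0.4896, 0.0192, 0.0396]
tcp_rot: [1.0, -0.008, 0.013, -0.005]
contact_force: [0.6, 25.1, 2.9]
opening: 0.6
chute xy mm [-32.4  -1.4] z 39.6 F [ 0.6 25.1  2.9] toolx [ 1.    -0.017  0.027] toolz [ 0.027  0.01  -1.   ]
```

```bash
python3 - <<'E'
from h import *
c=cam('top'); cv2.imwrite('pics/top4.png',cv2.resize(c['pixels'][190:300,220:460],None,fx=3.3,fy=3.3,interpolation=cv2.INTER_CUBIC))
P=pts(c); hsv=cv2.cvtColor(c['pixels'],cv2.COLOR_BGR2HSV)
m=(cv2.inRange(hsv,(100,130,60),(120,255,255))>0)&(P[...,0]>.47)&(P[...,0]<.58)&(P[...,1]>-.25)&(P[...,2]<.08); q=P[m]
print(q.min(0),q.max(0)); print(readout.sense()['contact_force'])
E
python3 st.py
```

```text
[ 0.47000595 -0.18742739  0.01711689] [0.57845168 0.54730293 0.07759269]
[ 1.62967992 25.68498809  3.95503247]
chute xy mm [-32.4  -1.5] z 39.5 F [ 1.6 25.7  4. ] toolx [ 1.    -0.017  0.027] toolz [ 0.027  0.01  -1.   ]
```

View pics/top4.png

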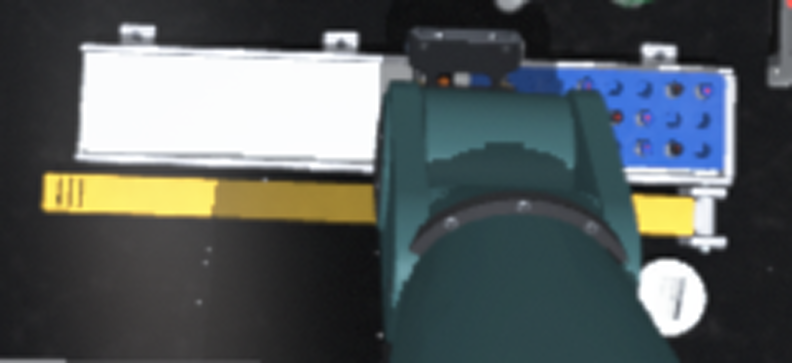

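The rack's front is at crop pixel (726, 120), touching the end stop, and the push force has risen to 25 N. I'll back off a few mm with the bar held, then rise.

```bash
python3 -m handwheel '0 -0.2 0 0; 0 -0.2 0 0; 0 -0.1 0 0; 0 0 0 0; 0 0 0 0';python3 st.py
```

```text
time: 8.0
tcp_pos: [0.4896, 0.024, 0.0395]
tcp_rot: [1.0, -0.007, 0.013, -0.004]
contact_force: [0.2, -1.2, 4.2]
opening: 0.605
chute xy mm [-32.4   3.4] z 39.5 F [ 0.2 -1.2  4.2] toolx [ 1.    -0.015  0.027] toolz [ 0.027  0.009 -1.   ]
```

```bash
python3 -m handwheel '0 -0.03 -0.5 0; 0 -0.03 -0.8 0; 0 -0.03 -1 0; 0 -0.03 -1.5 0; 0 -0.03 -2 0';python3 st.py;  python3 -m handwheel '0 -0.03 -3 0; 0 -0.03 -3 0; 0 0 -3 0; 0 0 -3 0; 0 0 -3 0'; python3 st.py
```

```text
time: 8.5
tcp_pos: [0.486, 0.0248, 0.0992]
tcp_rot: [1.0, -0.008, 0.011, -0.004]
contact_force: [-0.1, -1.8, -0.0]
opening: 0.599
chute xy mm [-36.1   4.1] z 99.2 F [-0.1 -1.8 -0. ] toolx [ 1.    -0.015  0.022] toolz [ 0.022  0.009 -1.   ]
time: 9.0
tcp_pos: [0.479, 0.0243, 0.2565]
tcp_rot: [1.0, -0.008, 0.009, -0.005]
contact_force: [-0.2, -2.6, -1.2]
opening: 0.598
chute xy mm [-43.1   3.5] z 256.5 F [-0.2 -2.6 -1.2] toolx [ 1.    -0.016  0.018] toolz [ 0.018  0.009 -1.   ]
```

Move aside (+y) to clear the view.

```bash
python3 -m handwheel '0 -5 0 0; 0 -5 0 0; 0 -5 0 0; 0 -5 0 0; 0 -4 0 0'; python3 -m handwheel '0 -1 0 0; 0 0 0 0; 0 0 0 0; 0 0 0 0; 0 0 0 0'; python3 - <<'E'
from h import *
c=cam('top'); cv2.imwrite('pics/top5.png',cv2.resize(c['pixels'][190:300,220:460],None,fx=3.3,fy=3.3,interpolation=cv2.INTER_CUBIC))
P=pts(c); hsv=cv2.cvtColor(c['pixels'],cv2.COLOR_BGR2HSV)
reg=(P[...,0]>.47)&(P[...,0]<.58)&(P[...,1]>-.25)&(P[...,1]<.1)&(P[...,2]<.09)&(c['range_z']>0)
for nm,lo,hi in [('blue',(100,130,60),(120,255,255)),('orange',(5,150,100),(17,255,255))]:
    q=P[(cv2.inRange(hsv,lo,hi)>0)&reg]; print(nm,len(q),np.percentile(q,[1,50,99],axis=0).round(4))
c=cam('scene'); cv2.imwrite('pics/scene5.png',cv2.resize(c['pixels'][100:320,220:470],None,fx=2.7,fy=2.7,interpolation=cv2.INTER_CUBIC))
E
```

```text
time: 9.5
tcp_pos: [0.4839, 0.2658, 0.269]
tcp_rot: [1.0, -0.013, 0.015, -0.006]
contact_force: [0.9, -3.3, 0.4]
opening: 0.603
time: 10.0
tcp_pos: [0.4825, 0.2759, 0.2703]
tcp_rot: [1.0, -0.012, 0.014, -0.005]
contact_force: [1.1, -2.5, -0.5]
opening: 0.597
blue 2041 [[ 4.882e-01 -1.832e-01  3.730e-02]
 [ 5.230e-01 -9.010e-02  5.910e-02]
 [ 5.572e-01  4.000e-04  7.390e-02]]
orange 104 [[0.4716 0.0165 0.0023]
 [0.5111 0.0215 0.0473]
 [0.5505 0.0236 0.053 ]]
```

View pics/top5.png

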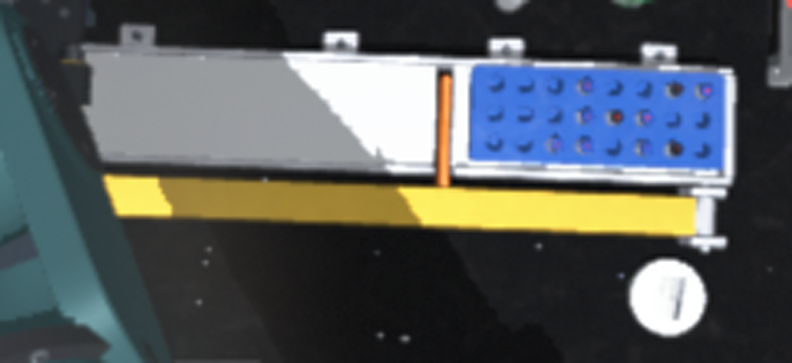

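View pics/scene5.png

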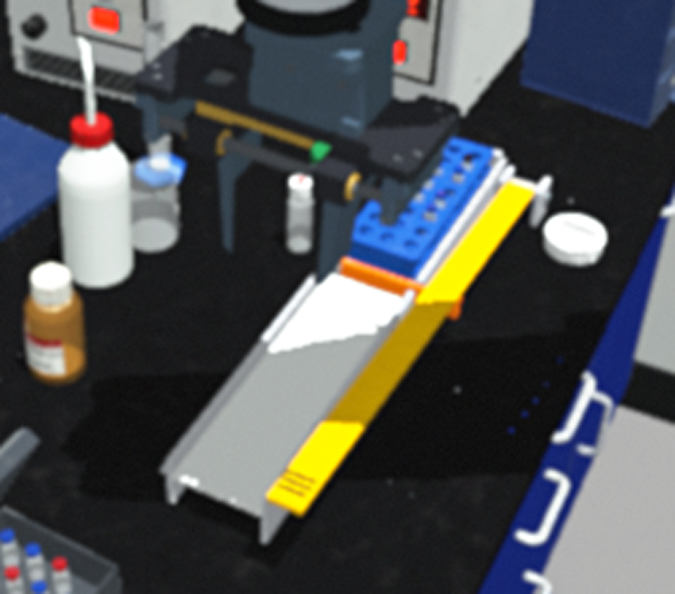

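The top crop shows the rack from pixel 470 to 725, against the stop. The orange gate stands up at (445, 125) behind it. The scene view shows the bar back up, and the vial, jar and tin are where they were.

```bash
python3 -c "
from bench import order
print(order.finish_job())"
```

```text
the job is handed in; nothing more can be done
None
```

The rack is home against the end stop, the gate is closed behind it, and the job was handed in at about 10 s. One fingertip held the yellow bar level while the other pushed the rack. I then backed off about 5 mm, rose so the bar could come up, and moved clear.

**Last checks**
- **Rack:** its rear end is about 18 mm past the gate line, where it should be when home. The push force rose to 25 N when it met the stop.
- **Gate:** the orange blade's top is at about 47–50 mm, roughly 14 mm above the chute floor. The bar is fully up.
- **Other things:** the vial, jar, tin, beaker and bottle look unmoved in the pictures; I did not measure them.
- **Robot:** it is touching nothing, with the tool at 0.27 m. The force reading was within its usual noise of about 3 N.

No check failed. Two small deviations:
- The fingertip height wandered between 37.6 and 42.4 mm during the push and was corrected. The 42.4 mm reading came at the start, before the rack reached the gate.
- The tool kept a tilt of about 1.5 degrees.

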